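Fit the condenser and hold the points cover down on its dowels

ROBOT

A 6-joint arm with a two-finger parallel gripper is mounted at the origin on the work surface. World frame = base frame: x ahead of the robot, y to its left, z up, the work surface at z = 0. Lengths are in mm, angles in rad, forces in N, time in s.
With the tool pointing down it reaches from about 325 to 925 mm from the base axis. Payload 3.1 kg.
Tool frame: the origin (TCP) lies on the centre line of the jaws, within the pads' length; the fingertips stand 14 mm ahead of it and the grasp point (between the pads) lies 5 mm behind it; z points along the fingers, y is the direction in which the jaws open and shut (so a half turn about z gives the same grasp; the last joint's range is limited). The gripper opens to 85 mm and grips with 20 to 120 N. Pads are 22 mm wide; open, the fingers measure 114 mm over their backs; the gripper's body (76 mm by 85 mm) begins 54 mm behind the grasp point. The pads swing forward as they close: fully open they stand 13 mm farther back than shut.
Start: joints at [-1.358, 0.217, 1.613, -0, 1.311, -0.112], TCP at [199.471, -592.327, 245.3] pointing down, gripper open.
Joint ranges: [-2.75, 2.75], [-0.78, 2.1], [0.31, 2.55], [-1.13, 4.27], [0.13, 2.63], [-2.58, 2.58]. Speed limits (rad/s): [2.79, 2.79, 3.14, 3.14, 3.14, 3.14].

INTERFACE

Orientations are given as a 3x3 rotation matrix whose columns are the frame's x, y, z axes.
In Python, from plant import env gives the robot as it stands.
- The arm moves only by the shell command python3 -m creep 'ROWS'. ROWS is a JSON object of lists of equal length, an entry for each row: "travel": the shift along the world's x, y, z in mm, a list of three; "dr": the turn, a rotation vector about the world's x, y, z in degrees, a list of three; "gripper": the opening, from 0 (shut) to 1 (fully open). A call has 1 to 8 rows; each row shifts and turns the pose as measured when the row begins; what a row does not reach is not made up. A row lasts 1/12 s, in which the tool goes at most 41.7 mm and 7.16 degrees, less where a joint would pass 70% of its speed; a pose out of reach is approached as far as the arm can. A call with a gripper value outside its range is refused whole. The fingers move at their own pace and stop on an object; the grip force is fixed at half the most. Time passes only in rows, so rows that do not move let the fingers close. It gives the time, the measured TCP pose, the force and the opening at its end, in the units of the state.
- env.read_state(): the state, without advancing time (a new reading comes with each control period).
- env.snapshot(name): name is "scene" or "side" or "wrist"; returns a dict with "image" (420x560x3 uint8, red, green, blue), "range_z" (420x560 float32, mm along the optical axis (not along the pixel's ray), 0 where there is no reading), "fx", "fy", "cx", "cy" (pixels), "k1" (the pictures are not rectified: a ray, as slopes to the right and down, at radius r is drawn at 1 + k1 r^2 times it, then the intrinsics apply), "xyz" and "orientation" of the camera in the world. Camera axes: x right, y down, z forward; pixel columns grow to the right and rows downward; lengths in mm; the calibration is good to about 2 mm. A picture is of the moment at which its call begins.
- env.hand_in(): hands the job in, once; it reports no verdict.
The state is a dict: "time": time; "joints": joint angles; "joint_vel": joint speeds; "joint_torque": joint torques, N m; "eef_pos": TCP position; "tcp_rot": TCP orientation; "force": force on the tool from outside, world axes, zero at the start; "torque": the same for the moment, N m; "finger_gap": opening from 0.0 (shut) to 1.0 (fully open).
Only numpy, scipy, OpenCV 4.12 (cv2) and the standard library are available. Lean on these libraries where they do the work, as an engineer would, in place of code of your own. Each camera call takes 0.05 s, during which the arm holds its last target.

TASK

Lay the aluminium ignition condenser into its seat on the mower engine's points pad, lying on its foot with the brass terminal pointing to the breaker points. Then set the brown bakelite points cover over it, down flush on both dowels, and keep it pressed firmly down there so that I can start its screws: finish while still holding it pressed. Leave the other things on the bench where they lie.

Things in the scene. Friction and masses are not known exactly. Their poses are not given: they have to be found in the camera images.
- engine: Grey cast-aluminium mower engine, fixed, flywheel off, 350 mm long, on two timbers. Origin on the bench under the middle of the points pad; z up, pad end nearest the robot. The crankshaft end (25 mm thick) stands 82 mm from the pad's middle along +x and rises 50 mm above the pad; the ignition coil (x 134, y -63 mm) rises 37 mm above it; the finned cylinder beyond is no higher than the pad.
- points_pad (a point): Middle of the points pad: bright flat level face, 60 mm (x) by 112 mm (y), 170 mm above the bench, axes as the engine's. On it stand two steel dowels (y = +43 and -43 mm), the condenser's seat between them, and the breaker points (28 by 9 mm, 11 mm high) at y = +23.5 mm. When the cover is home its origin is here and its underside lies on the face.
- dowel_left (a point): Tip of the dowel at the pad's +y end. Each dowel is 7 mm thick and 11 mm high; its upper 4 mm tapers to 3 mm.
- dowel_right (a point): Tip of the dowel at the pad's -y end, the same.
- condenser_seat (a point): Where the origin of the seated condenser lies, on the pad's face, y = -5 mm on the pad; axes as the engine's. The condenser lies along y, terminal to +y, loose, with 2 mm play each way: low ribs (3 mm high, x = +-17 mm) beside its foot, and at the can's ends a plain stop 14 mm high (-y) and a forked stop 9 mm high (+y) that leaves room for the terminal.
- condenser: Tarnished aluminium can, 18 mm thick, 30 mm long, lying along its y on a flat steel foot 28 mm (x) by 18 mm (y), 3 mm thick. Origin in the middle of the foot's underside; can axis 12 mm, top 21 mm above it. About 35 g. It lies on the bench, foot down; take it across x (18 mm) above the foot.
- terminal (a point): Tip of the condenser's brass terminal stud (4 mm thick, 6 mm long), at +y of the condenser, 21 mm from its middle, 12 mm above its underside.
- cover: Brown bakelite hood, 50 mm (x) by 68 mm (y), 34 mm high, hollow, open below (30 mm deep, walls 4 mm), with a 6 mm thick ear at each end of y: 104 mm long in all. Each ear has a 9.5 mm dowel hole (x = 0, y = +-43 mm). Origin mid-underside. About 85 g. Lies open side down; take it across x (50 mm). Fits either way round. It wants a steady push of about 10 to 15 N, at least 4 N.
- puller: Rusty steel flywheel puller, about 80 by 92 mm, 26 mm high. Bystander.
- feeler: Folding steel feeler gauge set, blades fanned a little, 100 mm long, 10 mm high. Bystander.
- driver: Screwdriver with a yellow handle, 190 mm long. Bystander.
- sparkplug: Spark plug with white insulator, lying, 60 mm long. Bystander.
- screw_tin: Shallow round aluminium tin, 60 mm across, 16 mm high, with the cover's screws. Bystander.

How it is judged:
By the outcome, as a careful person would: the job done as asked, in the order asked, and still so for the second after the job is handed in, while the arm keeps its last pose, push and grip.
It also fails if it takes over 72 s, if anything falls off the work surface, if the arm or the gripper's body presses on something with over 40 N, if the wrist force passes 120 N, or if a joint passes its speed limit or range.

## Working session

There is one attempt and no reset: what is moved stays moved. The work goes in short steps, Python scripts to look and compute and a shell command to move; the robot and the scene stay as the last step left them, time stands still between calls to the robot, and variables do not carry over. Pictures are saved under pics/ and viewed, and the job is handed in when it is done.

```bash
ls; mkdir -p pics
cat > h.py <<'E'
from plant import env
import numpy as np, cv2
def snap(n,save=None):
    s=env.snapshot(n)
    np.savez('last_%s.npz'%n,**{k:np.asarray(v) for k,v in s.items()})
    if save: cv2.imwrite('pics/%s.png'%save,cv2.cvtColor(s['image'],cv2.COLOR_RGB2BGR))
    return s
def load(n):
    d=np.load('last_%s.npz'%n); return {k:d[k] for k in d.files}
def slopes(s,uv):
    K=np.array([[s['fx'],0,s['cx']],[0,s['fy'],s['cy']],[0,0,1]],float)
    return cv2.undistortPoints(np.array(uv,float).reshape(-1,1,2),K,np.array([float(s['k1']),0,0,0,0])).reshape(-1,2)
def plane(s,uv,z):
    a=slopes(s,uv); d=np.c_[a,np.ones(len(a))]@np.array(s['orientation']).T; o=np.array(s['xyz'])
    return o+d*((z-o[2])/d[:,2])[:,None]
def deproj(s,uv):
    a=slopes(s,uv); uv=np.array(uv).astype(int).reshape(-1,2); r=s['range_z'][uv[:,1],uv[:,0]]
    return np.array(s['xyz'])+(np.c_[a,np.ones(len(a))]*r[:,None])@np.array(s['orientation']).T
def proj(s,P):
    R=np.array(s['orientation']);p=(np.array(P,float).reshape(-1,3)-s['xyz'])@R
    a=p[:,:2]/p[:,2:];r2=(a**2).sum(1,keepdims=True);a=a*(1+s['k1']*r2)
    return a*[s['fx'],s['fy']]+[s['cx'],s['cy']]
def cloud(s):
    v,u=np.mgrid[0:420,0:560]; return deproj(s,np.c_[u.ravel(),v.ravel()]).reshape(420,560,3)
E
python3 - <<'E'
from h import *
for n in ['scene','side','wrist']:
    s=snap(n,n+'0'); print(n,s['xyz'],np.round(s['orientation'],3).tolist(),s['fx'],s['k1'],(s['range_z']>0).mean())
st=env.read_state();print(st['time'],st['force'],st['tcp_rot'],st['finger_gap'])
E
```

```text
pics
scene [ 986.19292422 -591.25471525 1217.58466112] [[0.83, 0.46, -0.316], [0.558, -0.687, 0.465], [-0.003, -0.562, -0.827]] 476.21680650651825 0.046296594332348194 0.9957227891156463
side [  428.71289481 -1268.47134934  1122.51782466] [[0.991, -0.088, 0.098], [-0.132, -0.602, 0.787], [-0.01, -0.793, -0.609]] 492.57291604162367 -0.03534919631539172 0.9959863945578231
wrist [ 277.59980964 -565.22333587  372.44700065] [[0.319, -0.897, -0.305], [-0.948, -0.303, -0.1], [-0.002, 0.321, -0.947]] 298.2413711550774 -0.03239294963369787 0.9960459183673469
0.15 [-0.25084378  0.14129058  0.08891999] [[ 9.47716652e-01  3.19112797e-01 -4.13569223e-04]
 [ 3.19113011e-01 -9.47714945e-01  1.80833100e-03]
 [ 1.85115831e-04 -1.84576072e-03 -9.99998279e-01]] 0.9984558818391852
```

View pics/scene0.png

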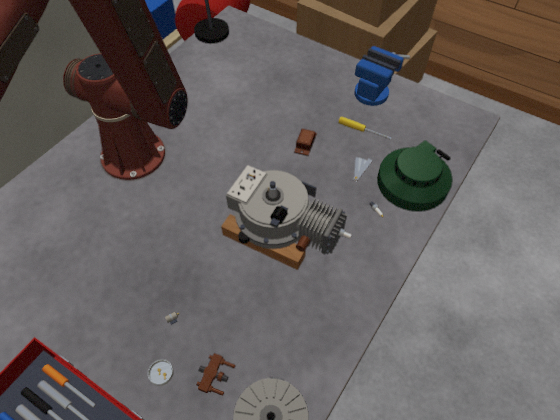

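View pics/side0.png

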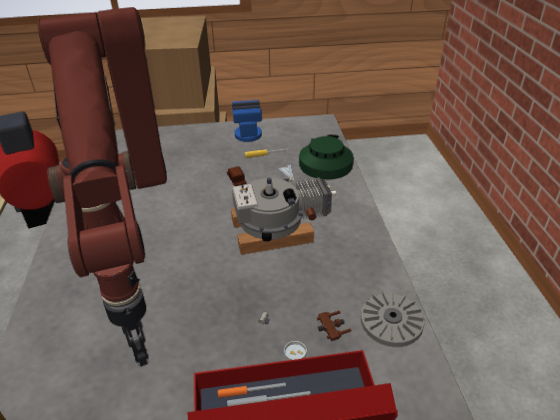

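View pics/wrist0.png

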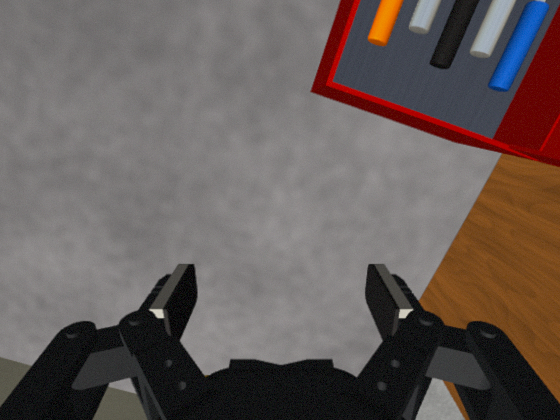

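Scene: condenser at about (171,317), cover at (305,141), pad at (246,184), tin at (160,372) and puller at (213,373). I'll zoom in next.

Run:
```python
from h import *
s=load('scene');t=load('side')
def crop(s,u,v,w,k):
    im=s['image'][v-w:v+w,u-w:u+w,::-1]; return cv2.resize(im,(k,k),interpolation=cv2.INTER_CUBIC)
cv2.imwrite('pics/z1.png',np.vstack([np.hstack([crop(s,171,317,18,266),crop(s,305,141,22,266),crop(s,246,186,28,266)]),np.hstack([crop(t,264,318,15,266),crop(t,236,175,18,266),crop(t,245,196,22,266)])]))
print(deproj(s,[[171,317],[305,138],[246,184]])); print(deproj(t,[[264,318],[236,175],[245,196]]))
print('table',deproj(s,[[200,300],[150,300]]),deproj(t,[[220,300]]))
```

```text
[[ 488.9225364  -361.60597495   21.09678195]
 [ 452.41661907  355.58093658   36.53418972]
 [ 467.83844675   14.76600562  169.39159511]]
[[ 484.7958636  -368.65103974   16.08898353]
 [ 447.33869405  327.54971283   35.39212327]
 [ 466.53688956   -7.06639218  179.81770703]]
table [[ 512.34697136 -276.44300672   -3.31464849]
 [ 400.17991799 -352.36722633   -0.74058061]] [[ 362.67634812 -268.74718624   -1.90592298]]
```

View pics/z1.png

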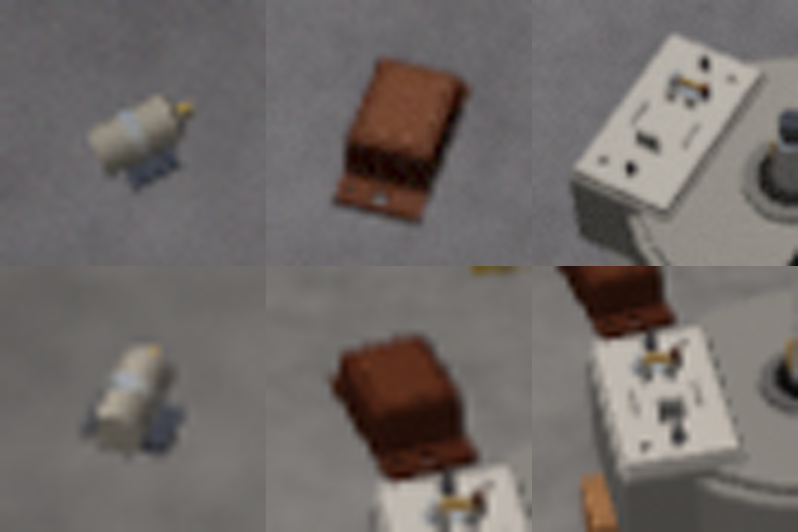

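Run:
```python
from h import *
s=load('scene');t=load('side')
a=plane(s,[[178.2,313.2],[166.5,319.3]],12);print('term, end',a.round(1),np.degrees(np.arctan2(*(a[0]-a[1])[1::-1])))
k=36/266; 
b=plane(t,[[249+155*30/266,303+(350-266)*30/266],[249+118*30/266,303+(432-266)*30/266]],12);print('side',b.round(1),np.degrees(np.arctan2(*(b[0]-b[1])[1::-1])))
q=56/266
C=np.array([[672,35],[762,72],[665,210],[573,178]])-[532,0]
p=plane(s,C*q+[218,158],170);print('pad',p.round(1),p.mean(0), [np.linalg.norm(p[i]-p[(i+1)%4]) for i in range(4)])
# dowels scene
d=plane(s,(np.array([[705,62],[630,168]])-[532,0])*q+[218,158],176);print('dowels?',d.round(1))
q=44/266
C=np.array([[592,343],[693,327],[738,450],[620,472]])-[532,266]
p=plane(t,C*q+[223,174],170);print('pad side',p.round(1),p.mean(0), [np.linalg.norm(p[i]-p[(i+1)%4]) for i in range(4)])
for st,n in((s,'s'),(t,'t')):
    P=cloud(st); hs=cv2.cvtColor(st['image'],cv2.COLOR_RGB2HSV)
    m=(P[...,2]>28)&(P[...,2]<45)&(abs(P[...,0]-450)<70)&(abs(P[...,1]-345)<70)
    q=P[m]; print(n,len(q),q.mean(0).round(1),cv2.minAreaRect(q[:,:2].astype(np.float32)))
    m=(P[...,2]>162)&(P[...,2]<178)&(abs(P[...,0]-470)<80)&(abs(P[...,1])<80)
    q=P[m]; print(n,len(q),q.mean(0).round(1),cv2.minAreaRect(q[:,:2].astype(np.float32)))
```

```text
term, end [[ 494.  -341.4   12. ]
 [ 479.5 -371.2   12. ]] 64.06310413162159
side [[ 494.1 -346.5   12. ]
 [ 478.9 -377.8   12. ]] 64.1508717839821
pad [[432.7  70.1 170. ]
 [493.2  76.9 170. ]
 [504.2 -35.  170. ]
 [447.5 -46.2 170. ]] [469.40640397  16.45053584 170.        ] [np.float64(60.90476507392046), np.float64(112.45544259704894), np.float64(57.75495719595222), np.float64(117.25455948437573)]
dowels? [[464.   60.6 176. ]
 [473.2 -25.7 176. ]]
pad side [[431.   62.8 170. ]
 [487.   69.8 170. ]
 [501.4 -43.7 170. ]
 [439.4 -53.3 170. ]] [464.69726617   8.9190163  170.        ] [np.float64(56.37045406402094), np.float64(114.37218855985981), np.float64(62.81247350359902), np.float64(116.42539954680143)]
s 229 [451.7 361.2  34.1] ((450.7553405761719, 361.8045349121094), (50.07911682128906, 74.33951568603516), 14.982731819152832)
s 1139 [488.9  11.5 168.1] ((491.25408935546875, 7.947410583496094), (117.56623077392578, 143.6826171875), 0.3136831223964691)
t 128 [448.1 355.7  33.2] ((447.5357666015625, 359.3205871582031), (52.062381744384766, 76.87805938720703), 15.910249710083008)
t 623 [483.6   6.2 167.9] ((492.6561584472656, 3.5980300903320312), (116.46062469482422, 150.87454223632812), 6.958444118499756)
```

```bash
python3 -m creep '{"travel":[[33,26,0],[33,26,0],[33,26,0],[33,26,0],[33,26,0],[33,26,0],[33,26,0],[33,26,0]],"dr":[[0,0,5.7],[0,0,5.7],[0,0,5.7],[0,0,5.7],[0,0,5.7],[0,0,5.7],[0,0,5.7],[0,0,5.7]],"gripper":[1,1,1,1,1,1,1,1]}'
```

```text
time: 0.82
eef_pos: [455.9, -384.8, 240.9]
tcp_rot: [[0.417, 0.909, -0.005], [0.909, -0.417, -0.001], [-0.003, -0.004, -1.0]]
force: [0.2, -0.8, -0.4]
finger_gap: 1.002
```

```bash
python3 -m creep '{"travel":[[15,12,-25],[14,12,-25],[0,0,-25],[0,0,0]],"dr":[[0,0,0],[0,0,0],[0,0,0],[0,0,0]],"gripper":[0.6,0.6,0.6,0.6]}'
python3 - <<'E'
from h import *
s=snap('wrist','w1'); st=env.read_state(); print(st['eef_pos'],st['finger_gap'])
P=cloud(s); m=(P[...,2]>9)&(P[...,2]<30)&(np.hypot(P[...,0]-487,P[...,1]+363)<40)
print(m.sum(),P[m].mean(0)); v,u=np.nonzero(m); print(u.min(),u.max(),v.min(),v.max())
E
```

```text
time: 1.15
eef_pos: [494.2, -352.4, 165.8]
tcp_rot: [[0.403, 0.915, 0.002], [0.915, -0.403, -0.002], [-0.001, 0.003, -1.0]]
force: [-2.1, 0.5, -1.3]
finger_gap: 0.604
[ 495.21867743 -353.38694613  168.35543363] 0.5994925977556989
594 [ 484.30643424 -357.94001723   18.08972489]
265 283 184 220
```

View pics/w1.png

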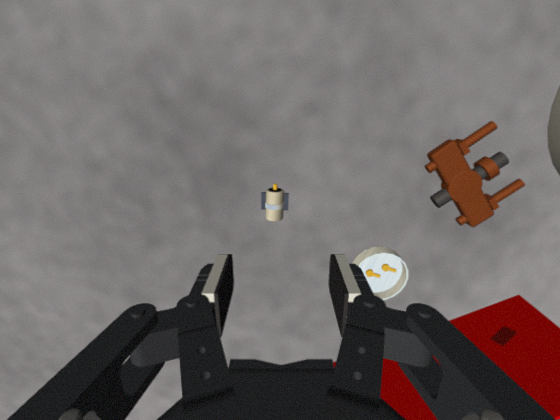

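The wrist view shows the condenser at (274,203), with its terminal up at (275,186) and its foot spanning columns 261–288.

```bash
cat > cond.py <<'E'
from h import *
def meas(s,c=(487,-360)):
    P=cloud(s); near=np.hypot(P[...,0]-c[0],P[...,1]-c[1])<35
    hs=cv2.cvtColor(s['image'],cv2.COLOR_RGB2HSV); im=s['image'].astype(int)
    # can+terminal: warm colours and above table
    m=near&(P[...,2]>8)
    can=m&~((hs[...,1]>120))
    v,u=np.nonzero(can); r=cv2.minAreaRect(np.c_[u,v].astype(np.float32)); print('can px',r)
    v2,u2=np.nonzero(near&(im[...,0]-im[...,2]>70)); print('term px',u2.mean(),v2.min(),v2.max(),len(u2))
    t=plane(s,[[u2.mean(),v2.min()]],12)[0]
    # axis by can top ridge PCA
    q=P[can&(P[...,2]>15)][:,:2]; mu=q.mean(0); 
    vx,vy,x0,y0=cv2.fitLine(q.astype(np.float32),cv2.DIST_L2,0,.01,.01).ravel()
    print('can top mean',mu,'ang',np.degrees(np.arctan2(vy,vx)),'term tip',t, 'ang t-mu',np.degrees(np.arctan2(t[1]-mu[1],t[0]-mu[0])))
    bl=near&(hs[...,0]>105)&(hs[...,0]<130)&(hs[...,1]>50)
    v3,u3=np.nonzero(bl);
    if len(u3)>10:
        r=cv2.minAreaRect(plane(s,np.c_[u3,v3],3)[:,:2].astype(np.float32)); print('foot',len(u3),r)
E
python3 - <<'E'
from cond import *
s=load('wrist'); meas(s)
im=s['image'][170:235,240:310,::-1]; cv2.imwrite('pics/z2.png',cv2.resize(im,None,fx=8,fy=8,interpolation=cv2.INTER_NEAREST))
E
```

```text
can px ((270.5, 303.5), (227.0, 231.0), -0.0)
term px 276.84 184 363 25
can top mean [ 493.65759814 -339.09687609] ang -27.671213 term tip [ 494.41848822 -342.50697981   12.        ] ang t-mu -77.42173952310436
foot 579 ((417.28411865234375, -499.8148498535156), (332.9251708984375, 311.5140686035156), 65.94759368896484)
```

View pics/z2.png

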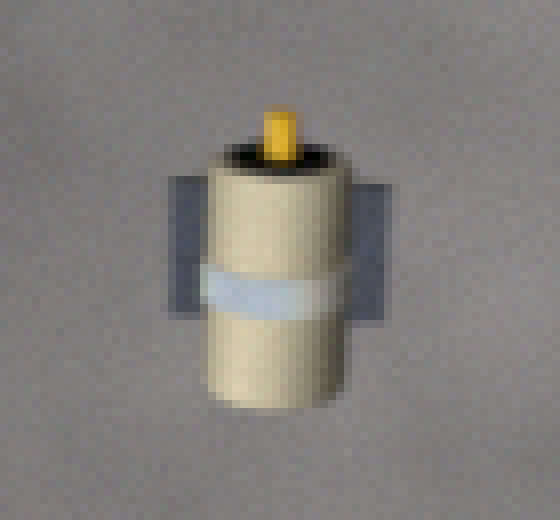

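Run:
```python
from h import *
s=load('wrist')
C=np.array([[170,177],[390,185],[382,322],[168,313]])/8+[240-.5,170-.5]
p=plane(s,C,3);print(p.round(1),p.mean(0)); d=p[1]-p[0];print('x ang',np.degrees(np.arctan2(d[1],d[0])));d=p[2]-p[3];print('x ang',np.degrees(np.arctan2(d[1],d[0])))
t=plane(s,np.array([[281,112]])/8+[239.5,169.5],12)[0];print(t); d=t-p.mean(0);print('y ang',np.degrees(np.arctan2(d[1],d[0])),np.hypot(*d[:2]))
# can bottom end silhouette at z~12 : left/right
L=plane(s,np.array([[205,300],[348,300]])/8+[239.5,169.5],12);print(L.mean(0))
st=env.read_state();print(st['eef_pos'],np.degrees(np.arctan2(st['tcp_rot'][1][1],st['tcp_rot'][0][1])))
```

```text
[[ 475.2 -345.3    3. ]
 [ 500.3 -357.6    3. ]
 [ 492.1 -374.1    3. ]
 [ 467.2 -361.8    3. ]] [ 483.70522144 -359.70777872    3.        ]
x ang -25.955386311324993
x ang -26.349724935225105
[ 492.64721992 -341.17703768   12.        ]
y ang 64.24039364405766 20.5754149516538
[ 482.22948257 -363.07509101   12.        ]
[ 495.21867743 -353.38694613  168.35543363] -23.775965442726655
```

```bash
python3 -m creep '{"travel":[[-6,-3,-30],[-5.5,-3,-30],[0,0,-30],[0,0,-20],[0,0,-10],[0,0,0]],"dr":[[0,0,-1.2],[0,0,-1.2],[0,0,0],[0,0,0],[0,0,0],[0,0,0]],"gripper":[0.5,0.5,0.5,0.5,0.5,0.5]}'
```

```text
time: 1.7
eef_pos: [487.2, -368.2, 56.8]
tcp_rot: [[0.447, 0.894, 0.018], [0.895, -0.446, -0.019], [-0.008, 0.025, -1.0]]
force: [0.3, 0.3, 0.0]
finger_gap: 0.501
```

```bash
python3 -m creep '{"travel":[[-2,5,-15],[0,0,0]],"dr":[[0,0,0],[0,0,0]],"gripper":[0.5,0.5]}'
python3 - <<'E'
from cond import *
s=snap('wrist','w2'); st=env.read_state(); print(st['eef_pos'],np.round(st['tcp_rot'],4).tolist(),np.degrees(np.arctan2(st['tcp_rot'][1][1],st['tcp_rot'][0][1])))
E
```

```text
time: 1.87
eef_pos: [486.2, -365.9, 44.8]
tcp_rot: [[0.448, 0.894, 0.021], [0.894, -0.448, -0.022], [-0.01, 0.029, -1.0]]
force: [-1.4, 1.2, -0.1]
finger_gap: 0.502
[ 488.25860745 -368.04115649   47.43238877] [[0.4483, 0.8935, 0.0255], [0.8938, -0.4477, -0.026], [-0.0118, 0.0344, -0.9993]] -26.61544430361059
```

View pics/w2.png

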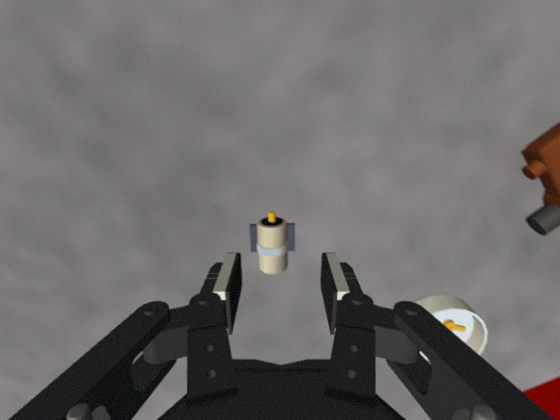

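```bash
python3 -m creep '{"travel":[[-2,3,0],[-2,3,0],[0,0,0]],"dr":[[0.8,0.8,0.3],[0.7,0.7,0],[0,0,0]],"gripper":[0.5,0.5,0.5]}'
python3 - <<'E'
from cond import *
s=snap('wrist'); st=env.read_state(); print(st['eef_pos'],np.round(st['tcp_rot'],4).tolist(),np.degrees(np.arctan2(st['tcp_rot'][1][1],st['tcp_rot'][0][1])))
im=s['image'][190:300,200:350,::-1]; cv2.imwrite('pics/z3.png',cv2.resize(im,None,fx=5,fy=5,interpolation=cv2.INTER_NEAREST))
print(proj(s,[st['eef_pos'],np.array(st['eef_pos'])+14*np.array(st['tcp_rot'])[:,2]]))
E
```

```text
time: 2.17
eef_pos: [487.2, -365.5, 54.0]
tcp_rot: [[0.444, 0.896, 0.004], [0.896, -0.444, -0.004], [-0.002, 0.006, -1.0]]
force: [-0.3, -1.3, 0.1]
finger_gap: 0.501
[ 487.60681839 -365.90101634   54.33764215] [[0.4435, 0.8962, 0.0055], [0.8963, -0.4435, -0.0056], [-0.0026, 0.0074, -1.0]] -26.32821638342656
[[282.74839457 281.1531577 ]
 [282.62831868 266.6871585 ]]
```

View pics/z3.png

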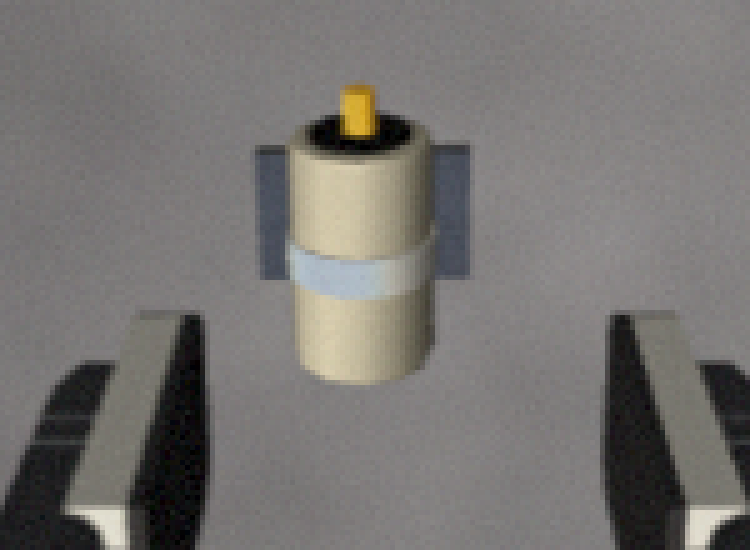

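Run:
```python
from h import *
s=load('wrist')
C=np.array([[255,147],[471,146],[469,277],[262,280]])/5+[199.5,189.5]
p=plane(s,C,3);print(p.round(1),p.mean(0)); 
t=plane(s,np.array([[358,87]])/5+[199.5,189.5],12)[0];print(t)
d=t-p.mean(0);print('y ang',np.degrees(np.arctan2(d[1],d[0])),np.hypot(*d[:2]))
for z in (0,):
  P=cloud(s); print('bench z',np.median(P[100:150,200:350,2]))
```

```text
[[ 475.3 -345.2    3. ]
 [ 500.3 -357.5    3. ]
 [ 492.  -374.2    3. ]
 [ 467.2 -362.3    3. ]] [ 483.70568632 -359.8035752     3.        ]
[ 492.53507257 -341.10763305   12.        ]
y ang 64.72040619535083 20.67598400659158
bench z -0.30379778421165327
```

```bash
python3 -m creep '{"travel":[[-3,5,0],[-1,2,-12],[0,0,-12],[0,0,0],[0,0,0]],"dr":[[0.1,0.1,0],[0.1,0.1,0],[0.1,0.1,0],[0,0,0],[0,0,0]],"gripper":[0.5,0.5,0.5,0.5,0.5]}'; python3 -c "
from h import *
st=env.read_state(); print(st['eef_pos'],np.round(st['tcp_rot'],4).tolist())"
```

```text
time: 2.63
eef_pos: [484.4, -359.0, 30.3]
tcp_rot: [[0.443, 0.896, 0.003], [0.896, -0.443, -0.002], [-0.001, 0.003, -1.0]]
force: [-0.4, -0.2, -0.5]
finger_gap: 0.501
[ 484.44599012 -359.00251435   30.25393329] [[0.4431, 0.8964, 0.0025], [0.8965, -0.4431, -0.0025], [-0.0011, 0.0034, -1.0]]
```

```bash
python3 -m creep '{"travel":[[-0.5,-0.5,-6],[0,0,-5],[0,0,0],[0,0,0],[0,0,0],[0,0,0],[0,0,0]],"dr":[[0,0,0],[0,0,0],[0,0,0],[0,0,0],[0,0,0],[0,0,0],[0,0,0]],"gripper":[0.5,0.5,0.5,0.2,0,0,0]}'
```

```text
time: 3.22
eef_pos: [484.0, -359.6, 18.3]
tcp_rot: [[0.443, 0.896, 0.001], [0.896, -0.443, -0.001], [-0.001, 0.002, -1.0]]
force: [1.0, -0.7, 0.2]
finger_gap: 0.178
```

```bash
python3 -m creep '{"travel":[[0,0,0],[0,0,10],[0,0,15],[0,0,15],[0,0,15]],"dr":[[0,0,0],[0,0,0],[0,0,0],[0,0,0],[0,0,0]],"gripper":[0,0,0,0,0]}'
python3 - <<'E'
from h import *
s=snap('wrist'); st=env.read_state(); print(st['eef_pos'],st['finger_gap'],np.round(st['tcp_rot'],4).tolist())
im=s['image'][190:330,190:370,::-1]; cv2.imwrite('pics/z4.png',cv2.resize(im,None,fx=4,fy=4,interpolation=cv2.INTER_NEAREST))
E
```

```text
time: 3.63
eef_pos: [481.0, -357.0, 72.3]
tcp_rot: [[0.443, 0.896, -0.005], [0.896, -0.443, 0.004], [0.002, -0.006, -1.0]]
force: [0.2, -1.0, -0.3]
finger_gap: 0.182
[ 483.05111108 -358.76188692   76.10254905] 0.1806458643534224 [[0.443, 0.8965, -0.0005], [0.8965, -0.443, 0.0002], [-0.0, -0.0005, -1.0]]
```

View pics/z4.png

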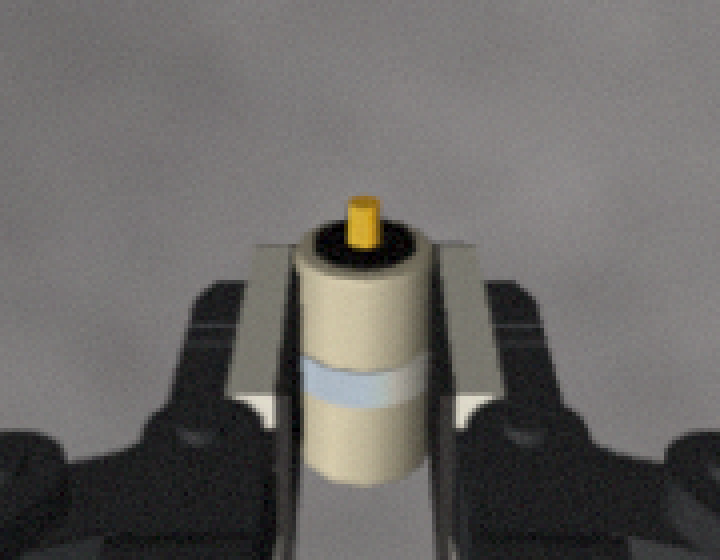

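```bash
python3 -m creep '{"travel":[[0,10,35],[0,20,33],[-2,38,15],[-2,38,15],[-2,38,15],[-2,38,15],[-2,38,15],[-2,38,15]],"dr":[[0,0,0],[0,0,4],[0,0,5],[0,0,5],[0,0,5],[0,0,5],[0,0,5],[0,0,5]],"gripper":[0,0,0,0,0,0,0,0]}'
```

```text
time: 4.35
eef_pos: [467.8, -100.2, 237.8]
tcp_rot: [[-0.148, 0.989, 0.002], [0.989, 0.148, -0.004], [-0.004, 0.001, -1.0]]
force: [-0.1, 0.3, -0.5]
finger_gap: 0.184
```

```bash
python3 -m creep '{"travel":[[-1,30,7],[-1,30,7],[0,20,0],[0,0,0]],"dr":[[0,0,0],[0,0,0],[0,0,0],[0,0,0]],"gripper":[0,0,0,0]}'
```

```text
time: 4.68
eef_pos: [465.7, -10.6, 258.1]
tcp_rot: [[-0.157, 0.987, 0.013], [0.988, 0.158, -0.003], [-0.005, 0.012, -1.0]]
force: [-0.2, -0.8, -0.9]
finger_gap: 0.185
```

```bash
python3 -m creep '{"travel":[[0,0,15],[0,0,15],[0,0,0]],"dr":[[0,0.6,0],[0,0,0],[0,0,0]],"gripper":[0,0,0]}'
python3 - <<'E'
from h import *
s=snap('wrist','w5'); st=env.read_state(); print(st['eef_pos'],st['finger_gap'],np.round(st['tcp_rot'],4).tolist())
E
```

```text
time: 4.93
eef_pos: [464.1, -9.5, 287.9]
tcp_rot: [[-0.162, 0.987, 0.0], [0.987, 0.162, -0.004], [-0.004, -0.0, -1.0]]
force: [-0.0, -0.7, -1.4]
finger_gap: 0.178
[463.5714126   -9.61651622 286.51298418] 0.1800573418136325 [[-0.1618, 0.9868, -0.0013], [0.9868, 0.1618, -0.0039], [-0.0037, -0.0019, -1.0]]
```

View pics/w5.png

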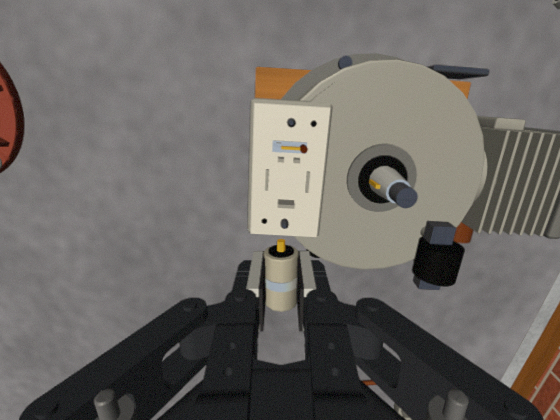

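The wrist view shows the pad with corners near (253,101), (331,107), (318,237) and (249,234). The dowels are at (291,123) and (284,224), and the held condenser is at (281,275) with its terminal up.

Run:
```python
from h import *
s=load('wrist')
im=s['image'][90:245,235:345,::-1]; cv2.imwrite('pics/z6.png',cv2.resize(im,None,fx=3.8,fy=3.8,interpolation=cv2.INTER_CUBIC))
g=cv2.cvtColor(s['image'],cv2.COLOR_RGB2HSV)
P=cloud(s)
m=((s['image'].min(2)>150)&(np.abs(P[...,2]-170)<8)).astype(np.uint8)
m=cv2.morphologyEx(m,cv2.MORPH_OPEN,np.ones((3,3)))
cs,_=cv2.findContours(m,cv2.RETR_EXTERNAL,cv2.CHAIN_APPROX_NONE); c=max(cs,key=cv2.contourArea)
print(cv2.contourArea(c)); w=plane(s,c.reshape(-1,2),170)[:,:2].astype(np.float32); print(cv2.minAreaRect(w))
print('ribs/edges depth med',np.median(P[...,2][m>0]))
```

```text
9146.5
((464.7989196777344, 17.739627838134766), (60.224945068359375, 112.25685119628906), 6.06100606918335)
ribs/edges depth med 169.73444356102334
```

View pics/z6.png

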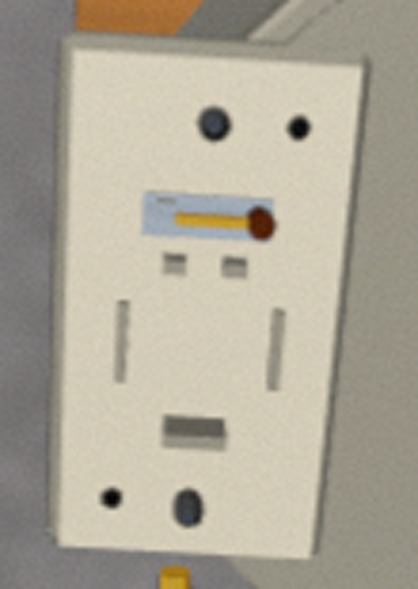

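Run:
```python
from h import *
s=load('wrist')
f=lambda L:np.array(L)/3.8+[234.5+.13,89.5+.13]
th=np.radians(6.06); ex=np.array([np.cos(th),np.sin(th)]); ey=np.array([-ex[1],ex[0]]); c=np.array([464.8,17.74])
def rel(L,z):
    p=plane(s,f(L),z)[:,:2]-c; return np.c_[p@ex,p@ey].round(1)
print('dowel tip-mid',rel([[214,124],[188,508]],176))
print('ribs',rel([[122,341],[277,349]],171.5)); print('fork front bottoms',rel([[174,275],[234,276]],170),'plain top',rel([[194,427]],184),rel([[194,449]],170))
print('points',rel([[208,216]],172))
st=env.read_state();R=np.array(st['tcp_rot']);print(st['eef_pos'],np.degrees(np.arctan2(R[1,1],R[0,1])))
# terminal tip
im=s['image'].astype(int);print('term',[ (u,v) for v in range(236,255) for u in range(276,288) if im[v,u,0]-im[v,u,2]>90][:6], )
t=plane(s,[[281,241]],st['eef_pos'][2]-18.3+12);print(t, (t[0]-st['eef_pos'])[:2]@R[:2,:2])
```

```text
dowel tip-mid [[  0.1  42.9]
 [ -0.  -42.2]]
ribs [[-16.9  -5. ]
 [ 17.6  -4.8]]
fork front bottoms [[-6.2 10.1]
 [ 6.9 10.6]] plain top [[ -0.2 -20. ]] [[  0.7 -29.9]]
points [[ 0.3 23.6]]
[463.5714126   -9.61651622 286.51298418] 9.311397289652987
term [(279, 239), (280, 239), (281, 239), (282, 239), (278, 240), (279, 240)]
[[461.05921039   8.31978781 280.21298418]] [18.10631615  0.42299511]
```

```bash
python3 -m creep '{"travel":[[1,12,0],[1,10,-15],[0,1,-20],[0,0,-15],[0,0,0],[0,0,0]],"dr":[[0,0,-1.6],[0,0,-1.6],[0,0,0],[0,0,0],[0,0,0],[0,0,0]],"gripper":[0,0,0,0,0,0]}'
cat > st.py <<'E'
from h import *
st=env.read_state();R=np.array(st['tcp_rot']);print(st['time'],np.round(st['eef_pos'],1),'yaw',np.degrees(np.arctan2(R[1,1],R[0,1])).round(2),'z',R[:,2].round(4),'tiltfix deg',np.degrees([-R[1,2],R[0,2]]).round(2),'gap',st['finger_gap'],'F',np.round(st['force'],1))
E
python3 st.py
```

```text
time: 5.48
eef_pos: [464.0, 10.1, 230.3]
tcp_rot: [[-0.098, 0.995, -0.005], [0.995, 0.098, -0.006], [-0.005, -0.005, -1.0]]
force: [-0.2, 0.8, 0.4]
finger_gap: 0.184
5.4833 [464.   10.1 230.3] yaw 5.61 z [-0.0045 -0.0056 -1.    ] tiltfix deg [ 0.32 -0.26] gap 0.18389123717643316 F [-0.2  0.8  0.4]
```

```bash
python3 -m creep '{"travel":[[1.3,3,-6],[0,0,-6],[0,0,0],[0,0,0]],"dr":[[0.3,-0.3,0.4],[0,0,0],[0,0,0],[0,0,0]],"gripper":[0,0,0,0]}'; python3 st.py;  python3 - <<'E'
from h import *
s=snap('wrist')
im=s['image'][130:330,180:380,::-1]; cv2.imwrite('pics/z7.png',cv2.resize(im,None,fx=3,fy=3,interpolation=cv2.INTER_CUBIC))
E
```

```text
time: 5.82
eef_pos: [465.7, 12.0, 217.6]
tcp_rot: [[-0.103, 0.995, 0.002], [0.995, 0.103, -0.0], [-0.0, 0.002, -1.0]]
force: [1.0, -0.0, -0.1]
finger_gap: 0.184
5.8167 [465.7  12.  217.6] yaw 5.93 z [ 1.6e-03 -3.0e-04 -1.0e+00] tiltfix deg [0.01 0.09] gap 0.18366041757576748 F [ 1.  -0.  -0.1]
```

View pics/z7.png

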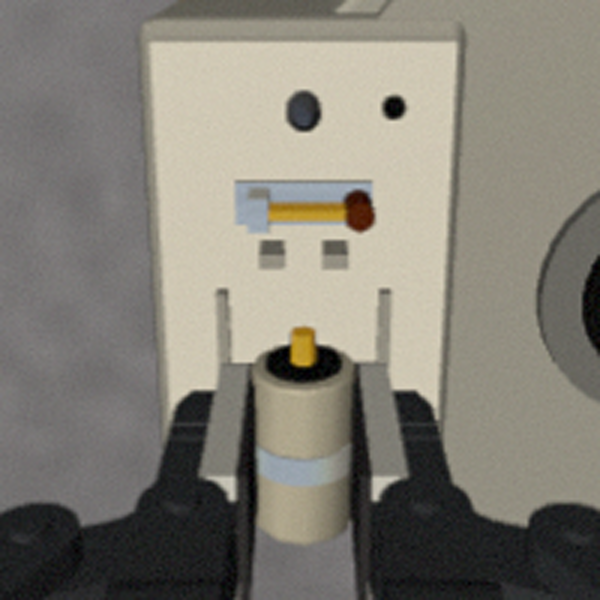

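Laterally everything lines up at column 303 of the crop: terminal, fork middle and dowel. Next I'll cross-check the seat's y from this view.

Run:
```python
from h import *
s=load('wrist')
f=lambda L:np.array(L)/3+[179.5+.17,129.5+.17]
th=np.radians(6.06); ex=np.array([np.cos(th),np.sin(th)]); ey=np.array([-ex[1],ex[0]]); c=np.array([464.8,17.74])
def rel(L,z):
    p=plane(s,f(L),z)[:,:2]-c; return np.c_[p@ex,p@ey].round(1)
print('dowel',rel([[303,113]],176),'fork',rel([[272,268],[336,268]],170),'pad top edge',rel([[150,41],[458,41]],170),'points',rel([[303,207]],174))
st=env.read_state();z0=st['eef_pos'][2]-18.3
print('term tip',rel([[303,328]],z0+14),'can front top',rel([[303,348]],z0+21), 'tcp',(np.array(st['eef_pos'][:2])-c)@np.c_[ex,ey])
```

```text
dowel [[ 0.2 42.9]] fork [[-6.4  8.5]
 [ 7.1  8.5]] pad top edge [[-29.5  55.9]
 [ 30.4  55.8]] points [[ 0.1 23.3]]
term tip [[ 0. 15.]] can front top [[ 0.  14.9]] tcp [ 0.27254208 -5.81632919]
```

```bash
python3 -m creep '{"travel":[[-0.4,1.2,0],[0,0,-5],[0,0,-6],[0,0,0],[0,0,0]],"dr":[[0,0,0.1],[0,0,0],[0,0,0],[0,0,0],[0,0,0]],"gripper":[0,0,0,0,0]}'; python3 st.py
```

```text
time: 6.28
eef_pos: [466.7, 13.1, 207.6]
tcp_rot: [[-0.105, 0.994, 0.006], [0.994, 0.105, -0.001], [-0.001, 0.006, -1.0]]
force: [-0.5, -0.2, -0.1]
finger_gap: 0.183
6.2833 [466.7  13.1 207.6] yaw 6.05 z [ 5.8e-03 -9.0e-04 -1.0e+00] tiltfix deg [0.05 0.33] gap 0.182669195926366 F [-0.5 -0.2 -0.1]
```

```bash
python3 -m creep '{"travel":[[-1.6,0,-3],[0,0,-4],[0,0,-4],[0,0,0],[0,0,0]],"dr":[[0,0.4,0],[0,0,0],[0,0,0],[0,0,0],[0,0,0]],"gripper":[0,0,0,0,0]}'; python3 st.py
```

```text
time: 6.7
eef_pos: [464.7, 13.2, 195.1]
tcp_rot: [[-0.106, 0.994, -0.003], [0.994, 0.106, -0.001], [-0.001, -0.003, -1.0]]
force: [-0.4, 0.1, -1.1]
finger_gap: 0.187
6.7 [464.7  13.2 195.1] yaw 6.06 z [-2.6e-03 -8.0e-04 -1.0e+00] tiltfix deg [ 0.05 -0.15] gap 0.18661987139237857 F [-0.4  0.1 -1.1]
```

```bash
python3 -m creep '{"travel":[[0.5,0,-2],[0,0,-2],[0,0,-1.5],[0,0,0],[0,0,0]],"dr":[[0,-0.1,0],[0,0,0],[0,0,0],[0,0,0],[0,0,0]],"gripper":[0,0,0,0,0]}'; python3 st.py
```

```text
time: 7.12
eef_pos: [465.3, 13.2, 189.0]
tcp_rot: [[-0.106, 0.994, -0.001], [0.994, 0.106, -0.001], [-0.001, -0.001, -1.0]]
force: [0.3, -0.1, 0.5]
finger_gap: 0.182
7.1167 [465.3  13.2 189. ] yaw 6.06 z [-7.e-04 -8.e-04 -1.e+00] tiltfix deg [ 0.05 -0.04] gap 0.18230184433278981 F [ 0.3 -0.1  0.5]
```

```bash
python3 -m creep '{"travel":[[0,0,-0.7],[0,0,-0.5],[0,0,0]],"dr":[[0,0,0],[0,0,0],[0,0,0]],"gripper":[0,0,0]}'; python3 st.py;  python3 - <<'E'
from h import *
s=snap('wrist')
im=s['image'][130:330,180:380,::-1]; cv2.imwrite('pics/z8.png',cv2.resize(im,None,fx=3,fy=3,interpolation=cv2.INTER_CUBIC))
E
```

```text
time: 7.37
eef_pos: [465.5, 13.2, 188.0]
tcp_rot: [[-0.106, 0.994, -0.0], [0.994, 0.106, -0.001], [-0.001, -0.0, -1.0]]
force: [0.0, 1.2, -1.0]
finger_gap: 0.184
7.3667 [465.5  13.2 188. ] yaw 6.06 z [-1.e-04 -9.e-04 -1.e+00] tiltfix deg [ 0.05 -0.01] gap 0.18353104181292174 F [ 0.   1.2 -1. ]
```

View pics/z8.png

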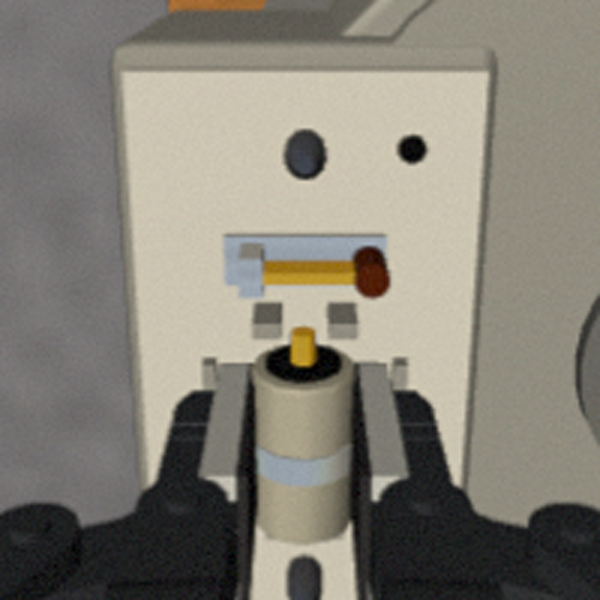

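Run:
```python
from h import *
s=load('wrist')
f=lambda L:np.array(L)/3+[179.5+.17,129.5+.17]
th=np.radians(6.06); ex=np.array([np.cos(th),np.sin(th)]); ey=np.array([-ex[1],ex[0]]); c=np.array([464.8,17.74])
def rel(L,z):
    p=plane(s,f(L),z)[:,:2]-c; return np.c_[p@ex,p@ey].round(1)
print('dowel',rel([[305,158]],175.5),'fork near edge top',rel([[267,337],[342,337]],179),'same on face',rel([[267,337],[342,337]],170),'pad top edge',rel([[122,70],[490,70]],170),'points',rel([[303,260]],174))
z0=170
print('term tip',rel([[303,328]],z0+14),'can bottom-front',rel([[303,345]],z0+3.0))
P=cloud(s); print(P[130+440//3,180+303//3],P[130+400//3,180+303//3],'face',np.median(P[190:230,230:240,2]))
```

```text
dowel [[ 0.2 42.6]] fork near edge top [[-6.2 12.4]
 [ 6.5 12.4]] same on face [[-6.6  8. ]
 [ 6.9  8. ]] pad top edge [[-29.7  56. ]
 [ 30.4  56. ]] points [[-0.1 24.4]]
term tip [[-0.1 16.4]] can bottom-front [[-0.1  7.9]]
[464.87572461  17.53557476 190.65186814] [464.1379246   24.46697214 190.3461053 ] face 169.73155106307595
```

```bash
python3 -m creep '{"travel":[[0,0,0],[0,0,0],[0,0,0],[0,0,4],[0,0,10],[0,0,20],[0,-10,30],[0,-15,30]],"dr":[[0,0,0],[0,0,0],[0,0,0],[0,0,0],[0,0,0],[0,0,0],[0,0,0],[0,0,0]],"gripper":[0.3,0.35,0.35,0.35,0.35,0.35,0.35,0.35]}'; python3 st.py;  python3 - <<'E'
from h import *
s=snap('wrist')
im=s['image'][60:260,180:380,::-1]; cv2.imwrite('pics/z9.png',cv2.resize(im,None,fx=3,fy=3,interpolation=cv2.INTER_CUBIC))
E
```

```text
time: 8.08
eef_pos: [459.6, -9.7, 279.4]
tcp_rot: [[-0.109, 0.994, -0.016], [0.994, 0.109, 0.003], [0.004, -0.016, -1.0]]
force: [0.0, -0.7, -0.1]
finger_gap: 0.349
8.0833 [459.6  -9.7 279.4] yaw 6.24 z [-0.0165  0.0027 -0.9999] tiltfix deg [-0.15 -0.94] gap 0.348918212980553 F [ 0.  -0.7 -0.1]
```

View pics/z9.png

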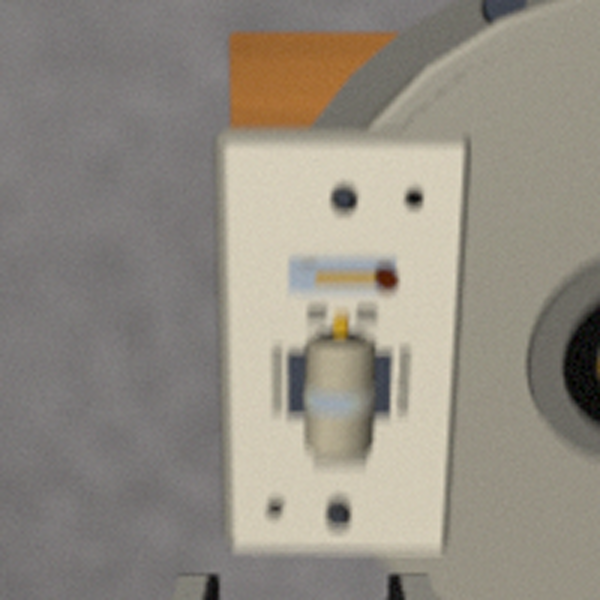

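Condenser sits between the ribs with its terminal in the fork (crop (340,325), foot (340,385)). Next is the cover.

```bash
python3 -m creep '{"travel":[[0,38,0],[0,40,0],[0,40,0],[0,40,0],[0,40,-5],[0,40,-10],[0,40,-10],[0,30,-10]],"dr":[[0,-1,1.2],[0,0,1.2],[0,0,1.2],[0,0,1.2],[0,0,1.2],[0,0,1.2],[0,0,1.2],[0,0,0]],"gripper":[0.5,0.8,0.8,0.8,0.8,0.8,0.8,0.8]}'
python3 -m creep '{"travel":[[0,20,-20],[0,0,-10],[0,0,0]],"dr":[[0,0,0],[0,0,0],[0,0,0]],"gripper":[0.8,0.8,0.8]}'; python3 st.py;  python3 - <<'E'
from h import *
s=snap('wrist','w10')
E
```

```text
time: 8.8
eef_pos: [471.2, 298.4, 272.6]
tcp_rot: [[-0.239, 0.97, 0.051], [0.971, 0.239, 0.003], [-0.009, 0.051, -0.999]]
force: [1.3, -0.3, 0.5]
finger_gap: 0.797
time: 9.05
eef_pos: [469.9, 326.4, 242.7]
tcp_rot: [[-0.247, 0.968, 0.053], [0.969, 0.247, 0.007], [-0.007, 0.053, -0.999]]
force: [-0.2, -0.5, 0.4]
finger_gap: 0.8
9.05 [469.9 326.4 242.7] yaw 14.32 z [ 0.0531  0.0065 -0.9986] tiltfix deg [-0.37  3.04] gap 0.7997185272906678 F [-0.2 -0.5  0.4]
```

View pics/w10.png

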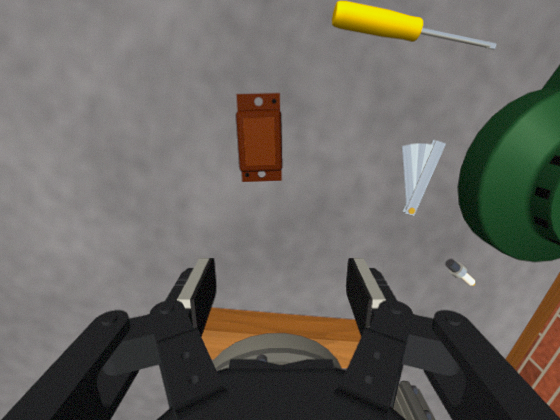

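```bash
python3 -m creep '{"travel":[[-8,12,-18],[-8,12,-18],[0,0,-18],[0,0,0],[0,0,0]],"dr":[[-0.2,1.2,0],[-0.2,1.2,0],[0,0.6,0],[0,0,0],[0,0,0]],"gripper":[0.8,0.8,0.8,0.8,0.8]}'; python3 st.py;  python3 - <<'E'
from h import *
s=snap('wrist','w11')
P=cloud(s); hs=cv2.cvtColor(s['image'],cv2.COLOR_RGB2HSV)
m=(P[...,2]<45)&(P[...,2]>2)&(np.hypot(P[...,0]-450,P[...,1]-360)<70)
v,u=np.nonzero(m);print(u.min(),u.max(),v.min(),v.max())
top=(m&(P[...,2]>31)).astype(np.uint8); 
q=P[top>0]; print('top z',np.median(q[:,2]),cv2.minAreaRect(q[:,:2].astype(np.float32)))
b=cv2.boundingRect(m.astype(np.uint8)); x,y,w,h=b; print(b)
im=s['image'][y-10:y+h+10,x-10:x+w+10,::-1]; print(im.shape); cv2.imwrite('pics/z11.png',cv2.resize(im,None,fx=4,fy=4,interpolation=cv2.INTER_CUBIC))
E
```

```text
time: 9.52
eef_pos: [459.0, 346.4, 194.9]
tcp_rot: [[-0.24, 0.971, 0.01], [0.971, 0.24, 0.002], [-0.0, 0.01, -1.0]]
force: [0.3, 0.6, 0.2]
finger_gap: 0.8
9.5167 [459.  346.4 194.9] yaw 13.9 z [ 0.0098  0.0022 -0.9999] tiltfix deg [-0.13  0.56] gap 0.7995485227765398 F [0.3 0.6 0.2]
232 317 115 217
top z 34.05717195411643 ((446.53485107421875, 364.4591369628906), (49.130409240722656, 67.13304138183594), 15.360352516174316)
(232, 115, 86, 103)
(123, 106, 3)
```

View pics/z11.png

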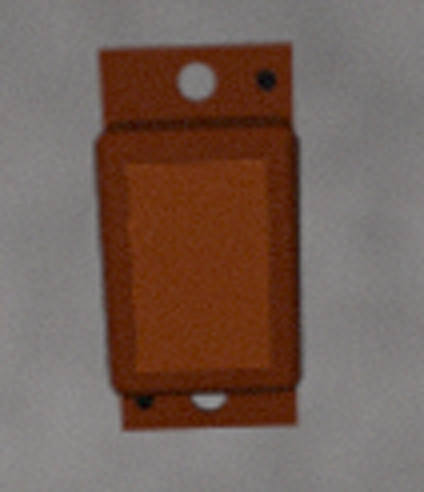

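Run:
```python
from h import *
s=load('wrist')
f=lambda L:np.array(L)/4+[221.5+.13,104.5+.13]
p=plane(s,f([[99,50],[291,43],[297,426],[124,430]]),6)[:,:2]
print(p.round(1),p.mean(0).round(1)); a=(p[0]+p[1])/2-(p[2]+p[3])/2; print('y ang',np.degrees(np.arctan2(a[1],a[0])),np.hypot(*a),'w',np.linalg.norm(p[1]-p[0]),np.linalg.norm(p[2]-p[3]))
# hood sides mid at z ~ top rect
h=plane(s,f([[197,81]]),6)[0,:2]; y=a/np.hypot(*a); print('hole',h,'centre from hole',h-43*y)
t=plane(s,f([[98,140],[298,140],[298,385],[113,385]]),34)[:,:2]; print(t.mean(0))
```

```text
[[409.4 407.3]
 [456.7 420.7]
 [484.8 320.5]
 [437.5 307.7]] [447.1 364. ]
y ang 105.70226605868595 103.74030975432501 w 49.1035062243157 48.93721364587044
hole [435.53950261 405.74230994] centre from hole [447.17695899 364.34702508]
[447.0988147  364.73041619]
```

```bash
python3 -m creep '{"travel":[[-6,9,-30],[-6,8,-30],[0,0,-30],[0,0,-20],[0,0,0],[0,0,0]],"dr":[[-0.1,0.3,0.9],[0,0.3,0.8],[0,0,0],[0,0,0],[0,0,0],[0,0,0]],"gripper":[0.85,0.85,0.85,0.85,0.85,0.85]}'; python3 st.py;  python3 - <<'E'
from h import *
s=snap('wrist','w12')
E
```

```text
time: 10.07
eef_pos: [456.0, 361.8, 92.9]
tcp_rot: [[-0.263, 0.965, 0.018], [0.965, 0.263, 0.009], [0.004, 0.019, -1.0]]
force: [0.2, 0.6, 1.1]
finger_gap: 0.849
10.0667 [456.  361.8  92.9] yaw 15.26 z [ 0.0177  0.0086 -0.9998] tiltfix deg [-0.49  1.01] gap 0.8493294142650821 F [0.2 0.6 1.1]
```

View pics/w12.png

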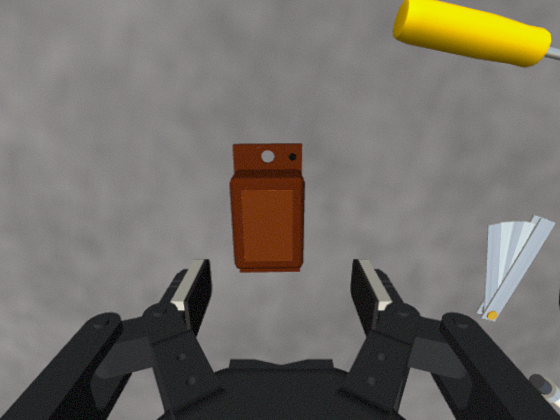

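```bash
python3 -m creep '{"travel":[[-6,1.5,-5],[-4,1,-12],[0,0,-12],[0,0,0],[0,0,0]],"dr":[[-0.3,0.6,0.3],[-0.2,0.4,0],[0,0,0],[0,0,0],[0,0,0]],"gripper":[0.85,0.85,0.85,0.85,0.85]}'; python3 st.py;  python3 - <<'E'
from h import *
s=snap('wrist','w13')
P=cloud(s); m=(P[...,2]<45)&(P[...,2]>31)&(np.hypot(P[...,0]-447,P[...,1]-364)<70)&(s['image'][...,0].astype(int)-s['image'][...,2]>30)
q=P[m]; print('top z',np.median(q[:,2]),cv2.minAreaRect(q[:,:2].astype(np.float32)))
v,u=np.nonzero(m);print(u.min(),u.max(),v.min(),v.max())
E
```

```text
time: 10.53
eef_pos: [450.1, 366.5, 69.1]
tcp_rot: [[-0.268, 0.963, 0.01], [0.964, 0.268, 0.006], [0.003, 0.011, -1.0]]
force: [0.9, -0.2, 0.2]
finger_gap: 0.852
10.5333 [450.1 366.5  69.1] yaw 15.52 z [ 0.0098  0.0059 -0.9999] tiltfix deg [-0.34  0.56] gap 0.8519698341705707 F [ 0.9 -0.2  0.2]
top z 34.12307926954621 ((446.55316162109375, 365.0127868652344), (48.53474807739258, 66.60494995117188), 15.69475269317627)
233 315 196 294
```

View pics/w13.png

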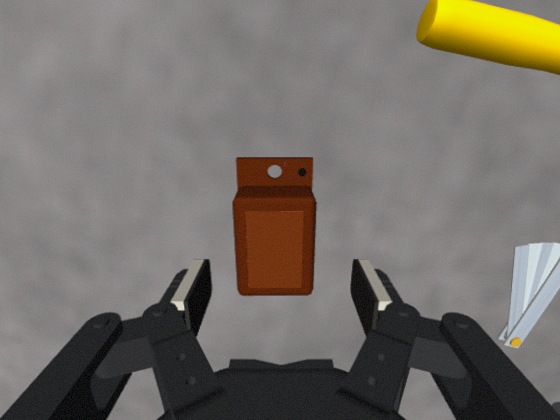

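```bash
python3 -m creep '{"travel":[[-2.5,-1.5,-8],[-1,-0.5,-10],[0,0,-10],[0,0,-4],[0,0,0],[0,0,0]],"dr":[[-0.2,0.3,0.1],[-0.1,0.2,0],[0,0,0],[0,0,0],[0,0,0],[0,0,0]],"gripper":[0.85,0.85,0.85,0.85,0.85,0.85]}'; python3 st.py
```

```text
time: 11.08
eef_pos: [445.7, 364.0, 33.2]
tcp_rot: [[-0.27, 0.963, -0.001], [0.963, 0.27, -0.001], [-0.0, -0.001, -1.0]]
force: [-0.2, 1.0, -0.5]
finger_gap: 0.851
11.0833 [445.7 364.   33.2] yaw 15.64 z [-9.e-04 -7.e-04 -1.e+00] tiltfix deg [ 0.04 -0.05] gap 0.8513381173142774 F [-0.2  1.  -0.5]
```

```bash
python3 -m creep '{"travel":[[1,0.5,-6],[0,0,-6],[0,0,-3],[0,0,0],[0,0,0],[0,0,0]],"dr":[[0,0,0],[0,0,0],[0,0,0],[0,0,0],[0,0,0],[0,0,0]],"gripper":[0.85,0.85,0.85,0.85,0.4,0]}'; python3 -m creep '{"travel":[[0,0,0],[0,0,0],[0,0,0],[0,0,0]],"dr":[[0,0,0],[0,0,0],[0,0,0],[0,0,0]],"gripper":[0,0,0,0]}';python3 st.py
```

```text
time: 11.58
eef_pos: [447.1, 364.7, 16.7]
tcp_rot: [[-0.269, 0.963, -0.001], [0.963, 0.269, -0.001], [-0.0, -0.001, -1.0]]
force: [-3.1, -0.5, 11.9]
finger_gap: 0.583
time: 11.92
eef_pos: [447.5, 365.0, 17.3]
tcp_rot: [[-0.27, 0.963, 0.0], [0.963, 0.27, 0.0], [0.0, 0.001, -1.0]]
force: [-0.1, 0.0, -0.5]
finger_gap: 0.576
11.9167 [447.5 365.   17.3] yaw 15.64 z [ 5.e-04  2.e-04 -1.e+00] tiltfix deg [-0.01  0.03] gap 0.5757573084297058 F [-0.1  0.  -0.5]
```

```bash
python3 -m creep '{"travel":[[0,0,8],[0,0,15],[0,0,25],[0,0,30],[0,0,30],[0,0,0],[0,0,0]],"dr":[[0,0,0],[0,0,0],[0,0,0],[0,0,0],[0,0,0],[0,0,0],[0,0,0]],"gripper":[0,0,0,0,0,0,0]}'; python3 st.py;  python3 - <<'E'
from h import *
s=snap('wrist','w14')
E
```

```text
time: 12.5
eef_pos: [443.7, 362.6, 129.3]
tcp_rot: [[-0.27, 0.963, -0.006], [0.963, 0.27, -0.004], [-0.002, -0.007, -1.0]]
force: [-0.5, -1.0, -1.8]
finger_gap: 0.571
12.5 [443.7 362.6 129.3] yaw 15.64 z [-0.0057 -0.0037 -1.    ] tiltfix deg [ 0.21 -0.33] gap 0.5710036461812703 F [-0.5 -1.  -1.8]
```

View pics/w14.png

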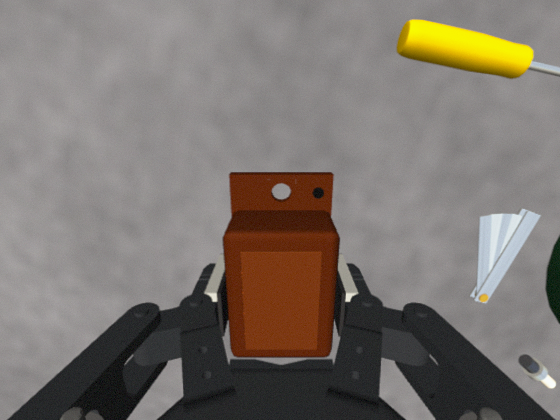

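The cover is lifted square, with its front ear hole at (281,191). I'll measure it in the tool frame.

Run:
```python
from h import *
s=load('wrist'); st=env.read_state(); R=np.array(st['tcp_rot']);T=np.array(st['eef_pos'])
im=s['image'].astype(int)
sub=im[180:203,268:296]; m=(sub[...,0]-sub[...,2]<30)&(sub.sum(2)>200); v,u=np.nonzero(m); print('hole px',u.mean()+268,v.mean()+180,u.min()+268,u.max()+268,v.min()+180,v.max()+180,len(u))
for z in (3,6):
  print(z,((plane(s,[[u.mean()+268,v.mean()+180]],T[2]-17.3+z)-T)@R).round(2))
# ear outer edge
col=im[165:185,280]; print((col[:,0]-col[:,2]).tolist())
print('edge',((plane(s,[[230,173],[332.5,172.5]],T[2]-17.3+6)-T)@R).round(2))
P=cloud(s);mm=(im[...,0]-im[...,2]>30)&(np.abs(P[...,2]-(T[2]+16.7))<4)&(np.hypot(P[...,0]-T[0],P[...,1]-T[1])<45)
q=(P[mm]-T)@R; print('top z',np.median(q[:,2]),cv2.minAreaRect(q[:,:2].astype(np.float32)))
e=(im[...,0]-im[...,2]>30)&(np.abs(P[...,2]-(T[2]-11))<6)&(np.hypot(P[...,0]-T[0],P[...,1]-T[1])<70); print('ear z rel', np.median(P[e][:,2])-T[2])
```

```text
hole px 280.8636363636364 191.2479338842975 272 290 183 199 242
3 [[42.11 -1.22 14.25]]
6 [[42.97 -1.22 11.25]]
[4, 6, 2, 3, 2, 5, 1, 26, 56, 69, 77, 84, 83, 82, 92, 83, 86, 82, 38, 2]
edge [[ 51.96 -25.4   11.34]
 [ 52.27  23.27  11.13]]
top z -16.54652640976667 ((0.26122283935546875, -1.2139930725097656), (67.04475402832031, 49.0587043762207), 0.1833208203315735)
ear z rel -11.847294639154427
```

```bash
python3 st.py; python3 -m creep '{"travel":[[1,1,0],[0,0,0],[0,0,0],[0,0,0]],"dr":[[0.2,-0.3,0],[0,0,0],[0,0,0],[0,0,0]],"gripper":[0,0,0,0]}'
python3 - <<'E'
from h import *
st=env.read_state(); R=np.array(st['tcp_rot']);T=np.array(st['eef_pos'])
s=snap('wrist'); print(T,env.read_state()['eef_pos'])
im=s['image'].astype(int)
sub=im[180:203,268:296]; m=(sub[...,0]-sub[...,2]<30)&(sub.sum(2)>200); v,u=np.nonzero(m); print('hole px',u.mean()+268,v.mean()+180,len(u))
print(((plane(s,[[u.mean()+268,v.mean()+180]],T[2]-17.3+6)-T)@R).round(2))
P=cloud(s);mm=(im[...,0]-im[...,2]>30)&(np.abs(P[...,2]-(T[2]+16.7))<4)&(np.hypot(P[...,0]-T[0],P[...,1]-T[1])<45)
q=(P[mm]-T)@R; print('top z',np.median(q[:,2]),cv2.minAreaRect(q[:,:2].astype(np.float32)))
C=(np.array(s['xyz'])-T)@R; print('cam in tool',C,'\n',(R.T@np.array(s['orientation'])).round(4))
E
```

```text
12.55 [444.6 363.2 129.9] yaw 15.64 z [-0.0039 -0.0025 -1.    ] tiltfix deg [ 0.14 -0.22] gap 0.5727891593259009 F [ 1.7  0.6 -0.7]
time: 12.88
eef_pos: [443.3, 362.7, 125.9]
tcp_rot: [[-0.269, 0.963, -0.004], [0.963, 0.269, -0.002], [-0.001, -0.005, -1.0]]
force: [0.8, 0.1, -1.7]
finger_gap: 0.576
[443.26240763 362.67178151 125.88020496] [442.95148413 362.47656917 125.53191068]
hole px 280.85833333333335 191.17083333333332 240
[[43.15 -0.19 11.25]]
top z -17.17409335832935 ((0.5708274841308594, -0.3431529998779297), (67.2586441040039, 49.19342803955078), 0.1399373710155487)
cam in tool [  83.19921115   -0.29085589 -128.3428596 ] 
 [[ 2.000e-04 -9.469e-01 -3.217e-01]
 [ 1.000e+00  0.000e+00  5.000e-04]
 [-5.000e-04 -3.217e-01  9.469e-01]]
```

```bash
python3 -m creep '{"travel":[[0,0,30],[0,-10,35],[1,-35,20],[2,-38,15],[2,-38,15],[2,-38,10],[2,-38,5],[2,-38,0]],"dr":[[0,-0.3,0],[0,0,-1.2],[0,0,-1.2],[0,0,-1.2],[0,0,-1.2],[0,0,-1.2],[0,0,-1.2],[0,0,-1.2]],"gripper":[0,0,0,0,0,0,0,0]}'; python3 st.py
```

```text
time: 13.6
eef_pos: [448.0, 122.5, 252.8]
tcp_rot: [[-0.133, 0.991, -0.012], [0.991, 0.133, -0.007], [-0.006, -0.013, -1.0]]
force: [1.0, -0.1, -1.4]
finger_gap: 0.574
13.6 [448.  122.5 252.8] yaw 7.63 z [-0.0117 -0.0072 -0.9999] tiltfix deg [ 0.41 -0.67] gap 0.57352494984475 F [ 1.  -0.1 -1.4]
```

```bash
python3 -m creep '{"travel":[[6,-35,0],[6,-32,0],[4,-20,0],[0,-6,0],[0,0,0],[0,0,0]],"dr":[[0.2,-0.4,-0.8],[0.2,-0.3,-0.8],[0,0,0],[0,0,0],[0,0,0],[0,0,0]],"gripper":[0,0,0,0,0,0]}'; python3 st.py
```

```text
time: 14.1
eef_pos: [462.3, 18.5, 251.0]
tcp_rot: [[-0.093, 0.996, -0.002], [0.996, 0.093, -0.002], [-0.002, -0.002, -1.0]]
force: [0.6, -0.1, -1.1]
finger_gap: 0.576
14.1 [462.3  18.5 251. ] yaw 5.33 z [-0.0016 -0.0019 -1.    ] tiltfix deg [ 0.11 -0.09] gap 0.5764762420509941 F [ 0.6 -0.1 -1.1]
```

```bash
python3 -m creep '{"travel":[[2.5,-0.8,-8],[0,0,-8],[0,0,-8],[0,0,0],[0,0,0]],"dr":[[0.1,-0.1,0.6],[0,0,0],[0,0,0],[0,0,0],[0,0,0]],"gripper":[0,0,0,0,0]}'; python3 st.py;  python3 - <<'E'
from h import *
s=snap('wrist','w15')
E
```

```text
time: 14.52
eef_pos: [463.5, 22.7, 222.5]
tcp_rot: [[-0.111, 0.994, -0.004], [0.994, 0.111, 0.002], [0.003, -0.004, -1.0]]
force: [0.0, 0.1, -1.0]
finger_gap: 0.573
14.5167 [463.5  22.7 222.5] yaw 6.39 z [-0.0038  0.0025 -1.    ] tiltfix deg [-0.14 -0.22] gap 0.572847583176901 F [ 0.   0.1 -1. ]
```

View pics/w15.png

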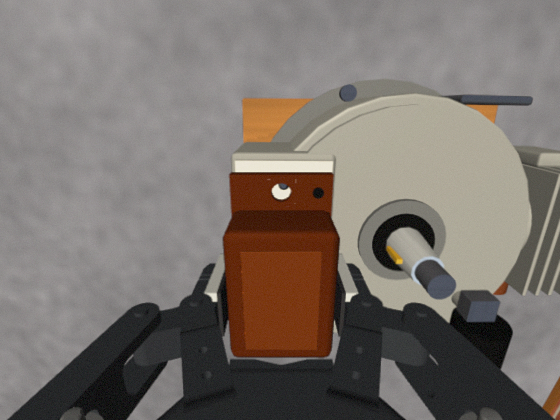

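```bash
python3 -m creep '{"travel":[[1.3,-4,0],[0,-1,-3],[0,0,0],[0,0,0]],"dr":[[-0.1,-0.2,-0.3],[0,0,0],[0,0,0],[0,0,0]],"gripper":[0,0,0,0]}'; python3 st.py
```

```text
time: 14.9
eef_pos: [464.9, 18.0, 219.4]
tcp_rot: [[-0.107, 0.994, 0.0], [0.994, 0.107, 0.001], [0.001, 0.0, -1.0]]
force: [-0.9, 0.3, 0.1]
finger_gap: 0.575
14.9 [464.9  18.  219.4] yaw 6.15 z [ 2.e-04  6.e-04 -1.e+00] tiltfix deg [-0.04  0.01] gap 0.5745681468316399 F [-0.9  0.3  0.1]
```

```bash
python3 -m creep '{"travel":[[0,-0.2,-3],[0,0,-3],[0,0,-3],[0,0,0],[0,0,0]],"dr":[[0,0,0],[0,0,0],[0,0,0],[0,0,0],[0,0,0]],"gripper":[0,0,0,0,0]}'; python3 st.py;  python3 - <<'E'
from h import *
s=snap('wrist')
th=np.radians(6.1); ey=np.array([-np.sin(th),np.cos(th)]); d=np.r_[np.array([464.8,17.74])+43*ey,0]
st=env.read_state()
print('dowel tip pred',proj(s,[d+[0,0,181]]),'base',proj(s,[d+[0,0,170]]))
im=s['image'][150:220,230:335,::-1]; cv2.imwrite('pics/z16.png',cv2.resize(im,None,fx=6,fy=6,interpolation=cv2.INTER_CUBIC))
E
```

```text
time: 15.32
eef_pos: [465.4, 17.4, 210.1]
tcp_rot: [[-0.106, 0.994, 0.002], [0.994, 0.106, 0.001], [0.0, 0.002, -1.0]]
force: [-0.0, 0.3, -0.8]
finger_gap: 0.574
15.3167 [465.4  17.4 210.1] yaw 6.1 z [ 1.7e-03  5.0e-04 -1.0e+00] tiltfix deg [-0.03  0.1 ] gap 0.573551910078772 F [-0.   0.3 -0.8]
dowel tip pred [[280.2072997  181.54009654]] base [[280.20171589 176.87848705]]
```

View pics/z16.png

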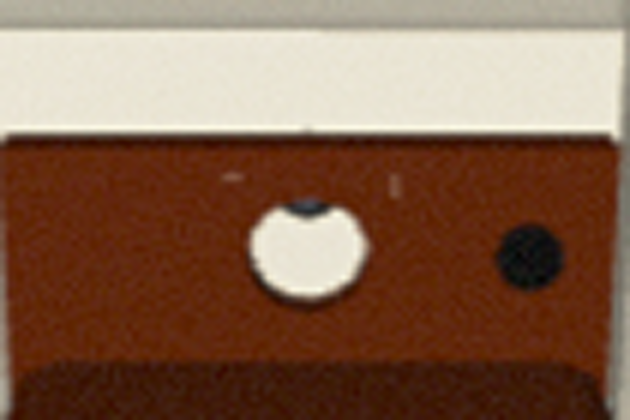

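```bash
python3 -m creep '{"travel":[[-0.5,0.2,-2.5],[0,0,-2.5],[0,0,-2.5],[0,0,0],[0,0,0]],"dr":[[0,0.1,0],[0,0,0],[0,0,0],[0,0,0],[0,0,0]],"gripper":[0,0,0,0,0]}'; python3 st.py
```

```text
time: 15.78
eef_pos: [464.8, 17.6, 201.8]
tcp_rot: [[-0.106, 0.994, -0.0], [0.994, 0.106, 0.001], [0.001, -0.0, -1.0]]
force: [0.1, 0.4, -0.3]
finger_gap: 0.572
15.7833 [464.8  17.6 201.8] yaw 6.11 z [-2.e-04  5.e-04 -1.e+00] tiltfix deg [-0.03 -0.01] gap 0.5724137912751308 F [ 0.1  0.4 -0.3]
```

```bash
python3 -m creep '{"travel":[[0,0,-2],[0,0,-2],[0,0,-1.5],[0,0,0],[0,0,0]],"dr":[[0,0,0],[0,0,0],[0,0,0],[0,0,0],[0,0,0]],"gripper":[0,0,0,0,0]}'; python3 st.py;  python3 - <<'E'
from h import *
s=snap('wrist')
im=s['image'][150:220,230:335,::-1]; cv2.imwrite('pics/z17.png',cv2.resize(im,None,fx=6,fy=6,interpolation=cv2.INTER_CUBIC))
E
```

```text
time: 16.2
eef_pos: [464.8, 17.7, 195.7]
tcp_rot: [[-0.106, 0.994, -0.0], [0.994, 0.106, 0.001], [0.001, -0.0, -1.0]]
force: [-0.1, -0.2, -0.8]
finger_gap: 0.576
16.2 [464.8  17.7 195.7] yaw 6.11 z [-3.e-04  5.e-04 -1.e+00] tiltfix deg [-0.03 -0.02] gap 0.5762216138233412 F [-0.1 -0.2 -0.8]
```

View pics/z17.png

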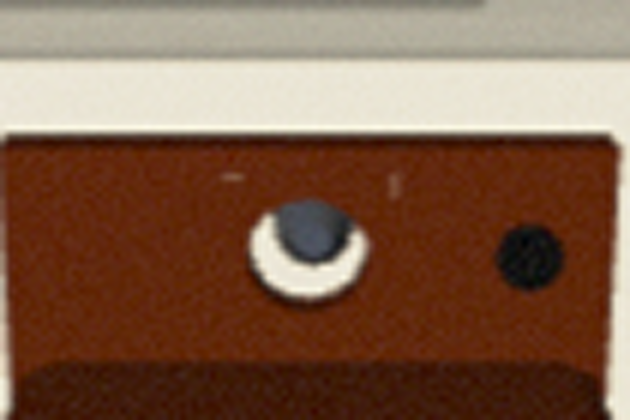

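The dowel tip is at crop (313,232) inside the hole centred at (309,250), so I can continue down.

```bash
python3 -m creep '{"travel":[[0.2,0,-1.5],[0,0,-1.5],[0,0,-1.5],[0,0,0],[0,0,0]],"dr":[[0,0,0],[0,0,0],[0,0,0],[0,0,0],[0,0,0]],"gripper":[0,0,0,0,0]}'; python3 st.py;  python3 - <<'E'
from h import *
s=snap('wrist')
im=s['image'][150:220,230:335,::-1]; cv2.imwrite('pics/z18.png',cv2.resize(im,None,fx=6,fy=6,interpolation=cv2.INTER_CUBIC))
E
```

```text
time: 16.67
eef_pos: [465.2, 17.7, 191.0]
tcp_rot: [[-0.106, 0.994, 0.0], [0.994, 0.106, 0.001], [0.0, 0.0, -1.0]]
force: [0.6, -0.3, -1.1]
finger_gap: 0.572
16.6667 [465.2  17.7 191. ] yaw 6.11 z [ 2.e-04  5.e-04 -1.e+00] tiltfix deg [-0.03  0.01] gap 0.5717069838082477 F [ 0.6 -0.3 -1.1]
```

View pics/z18.png

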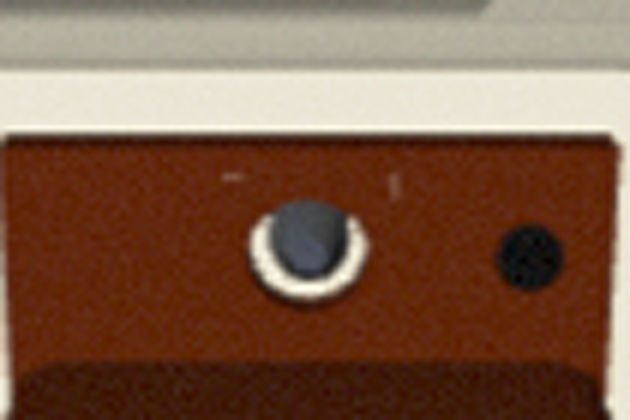

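```bash
python3 -m creep '{"travel":[[-0.2,0,-1.5],[0,0,-1.2],[0,0,-1],[0,0,-0.5],[0,0,0]],"dr":[[0,0,0],[0,0,0],[0,0,0],[0,0,0],[0,0,0]],"gripper":[0,0,0,0,0]}'; python3 st.py
```

```text
time: 17.13
eef_pos: [465.2, 17.6, 186.9]
tcp_rot: [[-0.106, 0.994, 0.001], [0.994, 0.106, 0.0], [0.0, 0.001, -1.0]]
force: [0.3, 0.3, -0.9]
finger_gap: 0.58
17.1333 [465.2  17.6 186.9] yaw 6.11 z [ 5.e-04  4.e-04 -1.e+00] tiltfix deg [-0.02  0.03] gap 0.5795018996960034 F [ 0.3  0.3 -0.9]
```

```bash
python3 -m creep '{"travel":[[-0.2,0,-0.5],[0,0,-0.5]],"dr":[[0,0,0],[0,0,0]],"gripper":[0,0]}'; python3 -m creep '{"travel":[[0,0,-0.5],[0,0,-0.5]],"dr":[[0,0,0],[0,0,0]],"gripper":[0,0]}'
```

```text
time: 17.3
eef_pos: [465.2, 17.6, 186.9]
tcp_rot: [[-0.107, 0.994, 0.001], [0.994, 0.107, 0.0], [0.0, 0.001, -1.0]]
force: [-1.6, -0.2, 3.6]
finger_gap: 0.574
time: 17.47
eef_pos: [465.2, 17.6, 186.9]
tcp_rot: [[-0.107, 0.994, 0.0], [0.994, 0.107, 0.0], [0.0, 0.0, -1.0]]
force: [-1.9, 1.0, 4.0]
finger_gap: 0.573
```

```bash
python3 -m creep '{"travel":[[0,0,-0.9],[0,0,-1.3],[0,0,-1.3],[0,0,-1.3]],"dr":[[0,0,0],[0,0,0],[0,0,0],[0,0,0]],"gripper":[0,0,0,0]}'
python3 - <<'E'
from h import *
st=env.read_state();print(st['force'],st['torque'])
s=snap('wrist','w19'); t=snap('side','s19'); c=snap('scene','c19')
def crop(s,u,v,w,k):
    im=s['image'][v-w:v+w,u-w:u+w,::-1]; return cv2.resize(im,(k,k),interpolation=cv2.INTER_CUBIC)
cv2.imwrite('pics/z19.png',np.hstack([crop(t,250,190,40,390),crop(c,250,180,45,390)]))
P=cloud(s); im=s['image'].astype(int)
br=(im[...,0]-im[...,2]>30)
print('ear z',np.median(P[178:205,236:265,2]),'hood top z',np.median(P[260:340,250:315,2]),'face',np.median(P[160:168,240:325,2]))
st=env.read_state();print(st['force'],st['eef_pos'])
E
```

```text
time: 17.8
eef_pos: [465.3, 17.6, 186.9]
tcp_rot: [[-0.107, 0.994, -0.001], [0.994, 0.107, 0.0], [0.0, -0.001, -1.0]]
force: [-4.9, 0.3, 8.0]
finger_gap: 0.572
[-4.91319776  0.32823551  7.9875295 ] [ 0.01092531  0.74094235 -0.06634692]
ear z 175.72468491171895 hood top z 204.52803031973153 face 169.3183126814417
[-3.65282899  1.1881193   9.48448868] [465.26408341  17.65270012 186.86892282]
```

View pics/w19.png

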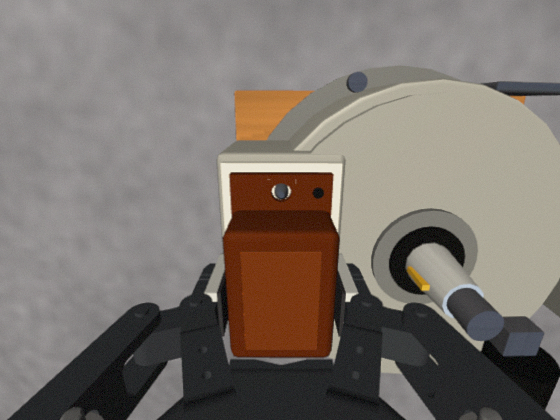

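View pics/z19.png

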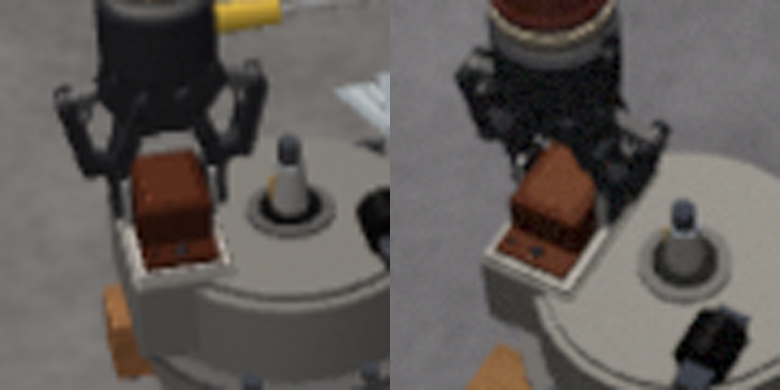

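Both ears are flush: ear top is at 175.7 (nominal 176), hood top at 204.5 (nominal 204), and dowels show in both holes. I'll raise the push to about 13 N and relieve the small side force.

```bash
python3 -m creep '{"travel":[[-0.4,0,-1.8],[-0.4,0,-1.8],[-0.4,0,-1.8],[-0.4,0,-1.8]],"dr":[[0,0,0],[0,0,0],[0,0,0],[0,0,0]],"gripper":[0,0,0,0]}'; python3 st.py
```

```text
time: 18.28
eef_pos: [465.2, 17.6, 186.9]
tcp_rot: [[-0.107, 0.994, 0.001], [0.994, 0.107, -0.0], [-0.0, 0.001, -1.0]]
force: [-4.4, 0.8, 10.9]
finger_gap: 0.575
18.2833 [465.2  17.6 186.9] yaw 6.12 z [ 7.e-04 -2.e-04 -1.e+00] tiltfix deg [0.01 0.04] gap 0.5746709298541852 F [-4.4  0.8 10.9]
```

Run:
```python
from h import *
for i in range(4):
    s=snap('wrist','w20_%d'%i); st=env.read_state(); print(st['time'],np.round(st['force'],1),np.round(st['eef_pos'],2),st['finger_gap'])
P=cloud(s);print('ear z',np.median(P[178:205,236:265,2]),'hood',np.median(P[260:340,250:315,2]),)
c=snap('scene','c20')
```

```text
18.3333 [-4.   0.5 10.3] [465.22  17.63 186.86] 0.570448272539843
18.3833 [-3.4  0.8 10.2] [465.23  17.63 186.86] 0.5757285707609322
18.4333 [-4.2  0.5 11. ] [465.24  17.63 186.89] 0.5749324680065412
18.4833 [-4.3  0.6 10.4] [465.24  17.62 186.87] 0.5715686669121801
ear z 175.74152412465182 hood 204.541605308916
```

View pics/c20.png

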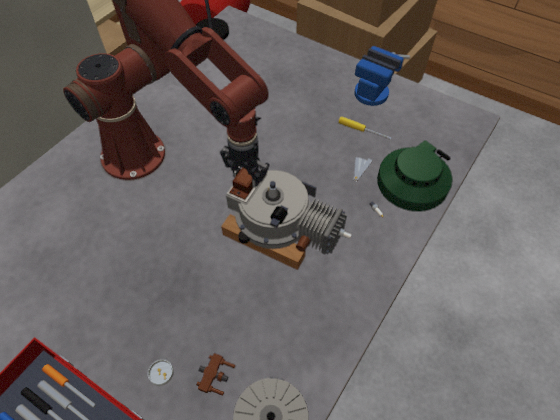

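The push is steady and the bystanders haven't moved: tin (160,372), puller (213,373), feeler (361,167), driver (365,127), plug (376,209). One small increase in push, then hand in.

```bash
python3 -m creep '{"travel":[[-0.4,0,-2.1],[-0.4,0,-2.1],[-0.4,0,-2.1]],"dr":[[0,0,0],[0,0,0],[0,0,0]],"gripper":[0,0,0]}'
python3 - <<'E'
from h import *
st=env.read_state();print(np.round(st['force'],1)); print(env.hand_in())
E
```

```text
time: 18.78
eef_pos: [465.2, 17.6, 186.9]
tcp_rot: [[-0.107, 0.994, 0.001], [0.994, 0.107, -0.0], [-0.001, 0.001, -1.0]]
force: [-4.0, 1.5, 12.7]
finger_gap: 0.573
[-4.   1.5 12.7]
the job is handed in; nothing more can be done
None
```

I laid the condenser in its seat, foot down, with the terminal in the fork towards the points. I then set the cover over it on both dowels and handed the job in at 18.8 s, with the arm still gripping and pressing it down.

**Cover:** My last depth check put the ear top at 175.7 mm (176 expected) and the hood top at 204.5 mm (204 expected), so it is flush. A dowel showed in the near ear hole in the wrist view. I didn't see the other dowel in its hole up close, so that end rests on the level readings.

**Push:** The force reading was 12.7 N down and steady when I handed in. About 4 N of side force along x remained, and a small trim did not remove it.

**Condenser:** I checked it by camera just before covering it. It can't be seen under the hood.

**Other things on the bench:** They looked unmoved in the last scene picture.

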